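# Knock the stuck orange plug out of a trolley caster sleeve

## Robot

A 6-joint arm with a two-finger parallel gripper is mounted at the origin on the work surface. World frame = base frame: x ahead of the robot, y to its left, z up, the work surface at z = 0. Lengths are in m, angles in rad, forces in N, time in s.
With the tool pointing down it reaches from about 0.35 to 1 m from the base axis. Payload 7.1 kg.
Tool frame: the origin (TCP) lies between the finger pads; the fingertips stand 22 mm ahead of it and the grasp point (between the pads) lies 3 mm ahead of it; x points along the fingers, y is the direction in which the jaws open and shut, and the axes are right-handed (so a half turn about x gives the same grasp; the last joint's range is limited). The gripper opens to 85 mm and grips with 20 to 120 N. Pads are 22 mm wide; open, the fingers measure 114 mm over their backs; the gripper's body (76 mm by 85 mm) begins 54 mm behind the grasp point. The pads swing forward as they close: fully open they stand 13 mm farther back than shut.
Start: joints at [1.258, 0.423, 1.63, -0, 1.089, -0.019], TCP at [0.181, 0.598, 0.253] pointing down, gripper open.
Joint ranges: [-3, 3], [-0.9, 2.11], [0.09, 2.58], [-1.31, 4.45], [0.11, 2.69], [-2.54, 2.54]. Speed limits (rad/s): [2.39, 2.39, 3.01, 3.14, 3.14, 3.14].

## Interface

Orientations are given as a rotation vector (axis times angle).
In Python, from rig import manip gives the robot as it stands. The module is installed in compiled form; this text tells all that it offers. Calls block until the motion is done:
- manip.move_to(position, orientation): joint-space move of the TCP to a pose.
- manip.servo_line(position, orientation=None, rate=0.15): straight line of the TCP; orientation=None keeps the orientation; rate is the mean speed in m/s.
- manip.set_joints(angles): joint-space move.
- manip.command_gripper(opening, f_grip=None): finger opening in m; f_grip is the grip in N (None keeps the last); returns when the fingers have stopped.
- manip.hold(seconds).
- manip.solve_ik(position, orientation): joint angles nearest the present ones, or None.
- manip.camera(name): name is "side" or "top" or "wrist"; returns a dict with "image" (400x640x3 uint8, red, green, blue), "fx", "fy", "cx", "cy" (pixels), "cam_to_world" (4x4, takes a point from camera to world coordinates); the wrist camera has in their place "mount" (4x4, takes a point from camera to tool coordinates, whose origin is the TCP and whose axes are the tool frame's). Camera axes: x right, y down, z forward; pixel columns grow to the right and rows downward; lengths in m; the calibration is good to about 2 mm. A picture is of the moment at which its call begins: read the wrist's pose just before it. There is no depth.
A pose or a line that the arm cannot do raises manip.IKError and nothing moves.
- manip.sign_off(): hands the job in, once; it reports no verdict.
Readings, each from a call of its own:
- manip.get_time(): time.
- manip.get_joint_positions(): joint angles.
- manip.get_joint_vel(): joint speeds.
- manip.get_tau(): joint torques, N m.
- manip.get_position(): TCP position.
- manip.get_ee_rot(): TCP orientation.
- manip.get_contact_force(): force on the tool from outside, world axes, zero at the start.
- manip.get_torque(): the same for the moment, N m.
- manip.get_width(): finger opening in m.
Only numpy, scipy, OpenCV 4.12 (cv2) and the standard library are available. Lean on these libraries where they do the work, as an engineer would, in place of code of your own. Each camera call takes 0.05 s, during which the arm holds its last target.

## Task

An orange end plug is stuck in one of the two steel caster sleeves on the bench. Take the thin wooden dowel, push the orange plug with it down and out of the bottom of its sleeve into the tray below, then stand the dowel upright again where it stood on the green mat and let go. Do not press on the orange plug with the gripper itself, and leave the blue plug in the other sleeve.

Things in the scene. Friction and masses are not known exactly. Their poses are not given: they have to be found in the camera images.
- dowel_grip (a point): grip point of the thin dowel: light wooden rod, blue band near the top, 28 mm diameter, 150 mm long, 90 g, standing loose and upright on a 4 mm green mat, 130 mm from a thick dowel (60 mm, 110 high, red band). The point is on its axis, 115 mm above its foot (the pushing end), 35 mm below its top; z points to the top. Take it near this point so that enough reaches below the gripper
- orange_plug_mid (a point): centre of the stuck orange plastic plug: round, 49 mm diameter, 30 mm high, tapered below, solid, 120 g, held by three sprung balls in the sleeve. At the start its top is about 16 mm below the sleeve's mouth. Pressed straight down it gives way at some 5 to 15 N, drags, and drops into the tray once its top is at the sleeve's lower end
- stand_a_mouth (a point): centre of the top mouth, 125 mm above the bench, of the fixed upright steel sleeve holding the orange plug; z up. Bore 52 mm, outside 62 mm, 55 mm long: open lower end 70 mm above the bench, 3 sprung balls near it. Green posts 117 mm high stand 70 mm away along +-y, over a white tray 130 x 160 mm, walls 25 mm. Push the dowel's foot 4 to 10 mm below the lower end. The blue plug has a like stand
- blue_plug_mid (a point): centre of the blue plug, same shape as the orange one, stuck in the sleeve of the other stand; to be left there
There are look-alikes about, which are no part of the job. Of the things like the part that bears dowel_grip, leave any that is pink; of the rest the larger one is meant. There is more than one size of the part that bears orange_plug_mid; the job needs the largest.

How it is judged:
By the outcome, as a careful person would: the job done as asked, in the order asked, and still so for the second after the job is handed in, with the robot touching nothing.
It also fails if it takes over 48 s, if anything falls off the work surface, if the arm or the gripper's body presses on something with over 40 N, if the wrist force passes 120 N, or if a joint passes its speed limit or range.

## Working session

There is one attempt and no reset: what is moved stays moved. The work goes in short steps, each a Python script; the robot and the scene stay as the last script left them, time stands still between calls to the robot, and variables do not carry over. Pictures are saved under pics/ and viewed, and the job is handed in when it is done.

```bash
mkdir -p pics; ls; python3 - <<'E'
from rig import manip
import cv2,numpy as np
print(manip.get_time(),manip.get_position(),manip.get_ee_rot(),manip.get_width())
import pickle
d={}
for n in ["side","top","wrist"]:
    c=manip.camera(n); d[n]=c
    cv2.imwrite(f"pics/{n}0.png",c["image"][:,:,::-1])
    print(n,{k:np.round(v,4).tolist() if k!="image" else 0 for k,v in c.items()})
pickle.dump(d,open("d0.pkl","wb"))
print(manip.get_time())
E
```

```text
pics
0.0 [0.18083241 0.59771903 0.25252925] [ 0.22939898  1.55870788 -0.23186547] 0.08567883704243838
side {'image': 0, 'fx': 489.3103, 'fy': 489.3103, 'cx': 306.758, 'cy': 196.4674, 'cam_to_world': [[0.9509, -0.2042, 0.2326, 0.2489], [-0.3094, -0.6019, 0.7362, -0.8228], [-0.0103, -0.772, -0.6355, 0.8058], [0.0, 0.0, 0.0, 1.0]]}
top {'image': 0, 'fx': 451.1439, 'fy': 451.1439, 'cx': 321.8206, 'cy': 196.5712, 'cam_to_world': [[0.0203, -0.9874, 0.1567, 0.3629], [-0.9994, -0.0154, 0.032, -0.035], [-0.0292, -0.1572, -0.9871, 1.153], [0.0, 0.0, 0.0, 1.0]]}
wrist {'image': 0, 'fx': 341.4854, 'fy': 341.4854, 'cx': 322.1287, 'cy': 193.6537, 'mount': [[0.0001, -0.2918, 0.9565, -0.1207], [1.0, 0.0012, 0.0002, -0.0008], [-0.0012, 0.9565, 0.2918, -0.0746], [0.0, 0.0, 0.0, 1.0]]}
0.15
```

View pics/side0.png

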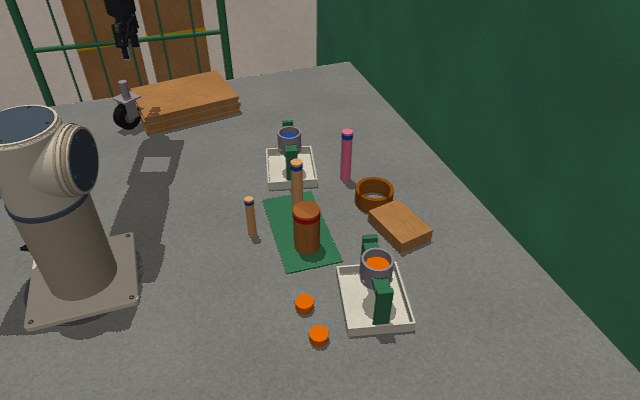

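View pics/top0.png

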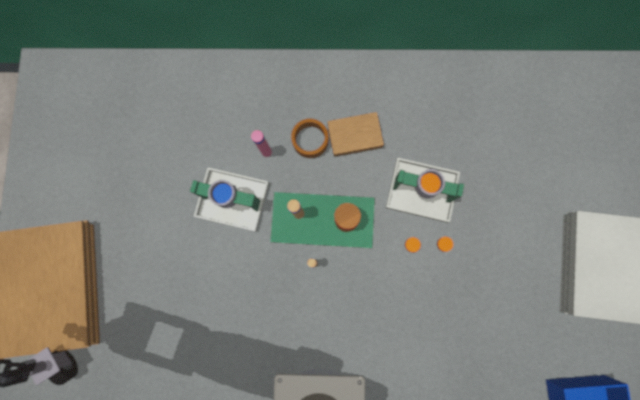

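View pics/wrist0.png

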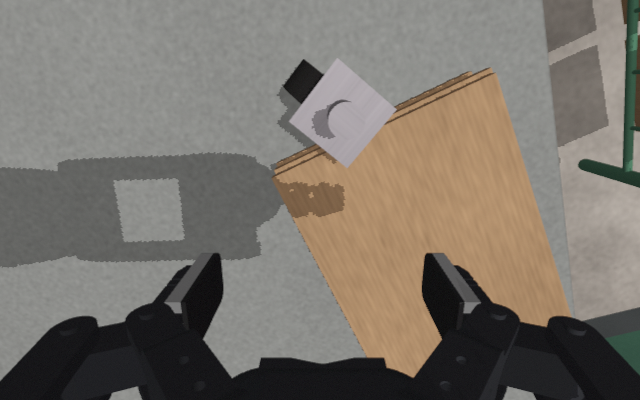

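```bash
cat > h.py <<'E'
import numpy as np,cv2
from scipy.spatial.transform import Rotation as R
def ray(c,uv,T=None):
    T=c["cam_to_world"] if T is None else T
    d=T[:3,:3]@np.array([(uv[0]-c["cx"])/c["fx"],(uv[1]-c["cy"])/c["fy"],1]); return T[:3,3],d/np.linalg.norm(d)
def onz(c,uv,z,T=None):
    o,d=ray(c,uv,T); return o+d*(z-o[2])/d[2]
def proj(c,p,T=None):
    T=c["cam_to_world"] if T is None else T
    q=np.linalg.inv(T)@np.r_[p,1]; return np.array([c["cx"]+c["fx"]*q[0]/q[2],c["cy"]+c["fy"]*q[1]/q[2]])
def blobs(img,lo,hi,mn=20):
    h=cv2.cvtColor(img,cv2.COLOR_RGB2HSV); m=cv2.inRange(h,np.array(lo),np.array(hi))
    n,l,s,ce=cv2.connectedComponentsWithStats(m)
    return m,[(ce[i].round(1).tolist(),s[i].tolist()) for i in range(1,n) if s[i][4]>=mn]
def wristT(pos,rot,mount):
    T=np.eye(4);T[:3,:3]=R.from_rotvec(rot).as_matrix();T[:3,3]=pos;return T@np.array(mount)
E
python3 - <<'E'
from h import *
import pickle
d=pickle.load(open("d0.pkl","rb"))
t,s=d["top"],d["side"]
for n,c in (("top",t),("side",s)):
    print(n,"orange",blobs(c["image"],(6,220,150),(14,255,255))[1])
    print(n,"green",[b for b in blobs(c["image"],(65,90,20),(90,255,160),40)[1]])
    print(n,"wood",[b for b in blobs(c["image"],(8,80,150),(20,170,255),15)[1]])
for nm,uv,z in (("dowel top",(294,206),.154),("small",(312,263),.1),("thick",(347.5,216),.114),("sleeveA",(431,183),.125),("sleeveB",(222,193),.125),("post1",(403,179),.117),("post2",(459,190),.117)):
    p=onz(t,uv,z); print(nm,p.round(4),"side px",proj(s,p).round(1))
a=cv2.resize(t["image"][140:280,180:480],None,fx=2.6,fy=2.6,interpolation=cv2.INTER_CUBIC)
b=cv2.resize(s["image"][110:350,220:440],None,fx=2.5,fy=2.5,interpolation=cv2.INTER_CUBIC)
cv2.imwrite("pics/tz.png",a[:,:,::-1]);cv2.imwrite("pics/sz.png",b[:,:,::-1])
E
```

```text
top orange []
top green [([319.4, 23.9], [0, 0, 640, 63, 31107]), ([406.8, 178.4], [397, 171, 20, 15, 190]), ([199.6, 188.6], [191, 182, 17, 15, 175]), ([453.1, 189.4], [443, 183, 20, 13, 188]), ([244.5, 198.8], [234, 192, 21, 14, 197]), ([320.0, 221.0], [272, 193, 102, 54, 3836])]
top wood [([354.9, 132.7], [328, 113, 55, 41, 1663]), ([313.7, 120.8], [304, 119, 20, 8, 26]), ([292.6, 135.6], [291, 127, 5, 18, 20]), ([314.4, 148.5], [300, 138, 26, 16, 49]), ([426.5, 184.7], [420, 173, 20, 20, 45]), ([293.6, 205.6], [288, 200, 12, 12, 97]), ([347.1, 215.7], [335, 204, 25, 24, 467]), ([40.2, 287.9], [0, 221, 86, 137, 10164]), ([412.8, 244.3], [405, 237, 16, 16, 59]), ([446.1, 243.4], [437, 236, 17, 16, 57]), ([311.9, 262.5], [308, 259, 8, 8, 46])]
side orange [([377.1, 262.4], [366, 257, 23, 12, 213]), ([303.9, 301.0], [296, 294, 17, 15, 209]), ([318.3, 333.0], [309, 325, 19, 17, 251])]
side green [([49.0, 49.2], [6, 0, 110, 106, 1512]), ([201.9, 37.1], [138, 0, 95, 80, 974]), ([190.6, 13.9], [188, 0, 6, 31, 43]), ([522.9, 123.4], [317, 0, 323, 371, 64917]), ([134.5, 60.1], [128, 39, 14
[... 162 characters left out ...]
 12, 11, 85]), ([297.2, 237.9], [262, 195, 81, 79, 2502]), ([369.2, 241.6], [362, 234, 17, 19, 208]), ([382.2, 300.1], [372, 277, 22, 48, 747])]
side wood [([183.5, 92.5], [131, 70, 107, 48, 2736]), ([296.0, 161.5], [291, 158, 11, 8, 62]), ([248.2, 198.4], [244, 196, 9, 6, 40]), ([400.3, 220.6], [369, 199, 63, 44, 1382])]
dowel top [0.4991 0.0593 0.154 ] side px [294.4 162.1]
small [0.3742 0.0187 0.1   ] side px [247.1 202.2]
thick [ 0.4833 -0.0617  0.114 ] side px [304.2 209.5]
sleeveA [ 0.5617 -0.2526  0.125 ] side px [374.4 259.2]
sleeveB [0.5309 0.2308 0.125 ] side px [287.2 132.7]
post1 [ 0.5717 -0.1897  0.117 ] side px [365.8 238.9]
post2 [ 0.5477 -0.3182  0.117 ] side px [382.  289.5]
```

View pics/tz.png

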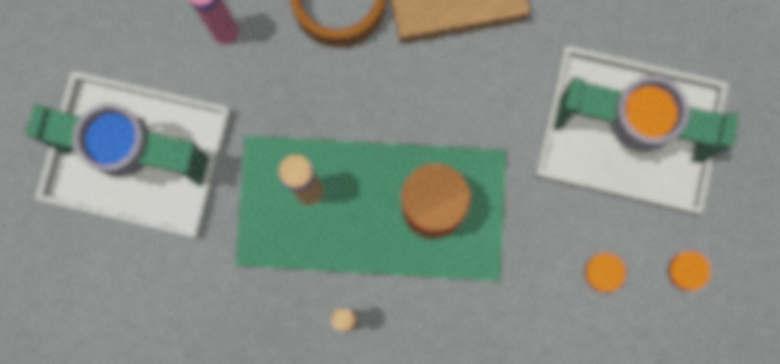

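View pics/sz.png

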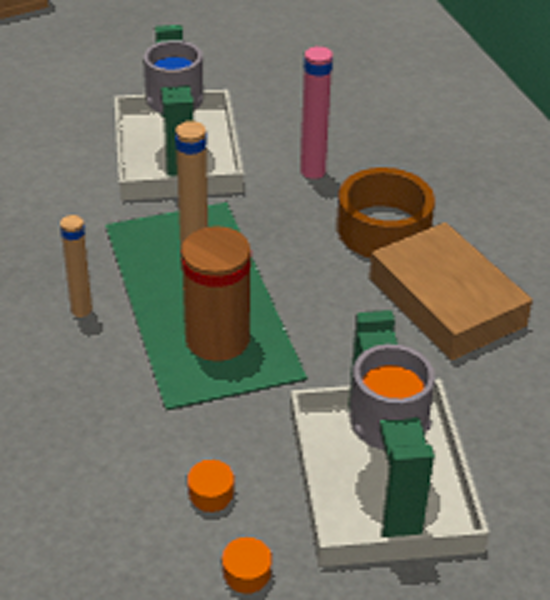

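```bash
cat >> h.py <<'E'
def down(yaw):  # tool y along (cos,sin)
    y=np.array([np.cos(yaw),np.sin(yaw),0]);x=np.array([0,0,-1.]);z=np.cross(x,y)
    return R.from_matrix(np.c_[x,y,z]).as_rotvec()
E
python3 - <<'E'
from h import *
from rig import manip
M=R.from_rotvec(manip.get_ee_rot()).as_matrix();print(M.round(2))
for yaw in (0,90,180,-90,-45,45,135,-135):
    q=[manip.solve_ik(p,down(np.radians(yaw))) for p in ([.5,.06,.28],[.5,.06,.12],[.562,-.252,.18],[.562,-.252,.35])]
    print(yaw,[None if a is None else np.round(a,2).tolist() for a in q])
E
```

```text
[[-0.    0.29  0.96]
 [-0.    0.96 -0.29]
 [-1.   -0.   -0.  ]]
0 [[0.1, 0.21, 1.87, -0.0, 1.06, 0.1], [0.1, 0.46, 1.98, -0.0, 0.71, 0.1], [-0.44, 0.5, 1.7, -0.0, 0.94, -0.44], [-0.44, 0.32, 1.56, -0.0, 1.27, -0.44]]
90 [[0.1, 0.21, 1.87, -0.0, 1.06, -1.48], [0.1, 0.46, 1.98, -0.0, 0.71, -1.48], [-0.44, 0.5, 1.7, 0.0, 0.94, -2.01], [-0.44, 0.32, 1.56, 0.0, 1.27, -2.01]]
180 [None, None, None, None]
-90 [[0.1, 0.21, 1.87, -0.0, 1.06, 1.67], [0.1, 0.46, 1.98, -0.0, 0.71, 1.67], [-0.44, 0.5, 1.7, -0.0, 0.94, 1.13], [-0.44, 0.32, 1.56, -0.0, 1.27, 1.13]]
-45 [[0.1, 0.21, 1.87, -0.0, 1.06, 0.88], [0.1, 0.46, 1.98, -0.0, 0.71, 0.88], [-0.44, 0.5, 1.7, -0.0, 0.94, 0.34], [-0.44, 0.32, 1.56, -0.0, 1.27, 0.34]]
45 [[0.1, 0.21, 1.87, -0.0, 1.06, -0.69], [0.1, 0.46, 1.98, -0.0, 0.71, -0.69], [-0.44, 0.5, 1.7, -0.0, 0.94, -1.23], [-0.44, 0.32, 1.56, 0.0, 1.27, -1.23]]
135 [[0.1, 0.21, 1.87, 0.0, 1.06, -2.26], [0.1, 0.46, 1.98, -0.0, 0.71, -2.26], None, None]
-135 [[0.1, 0.21, 1.87, 0.0, 1.06, 2.45], [0.1, 0.46, 1.98, 0.0, 0.71, 2.45], [-0.44, 0.5, 1.7, 0.0, 0.94, 1.92], [-0.44, 0.32, 1.56, 0.0, 1.27, 1.92]]
```

```bash
python3 - <<'E'
from h import *
from rig import manip
import pickle
d={}
for n,p in (("slv",[.562,-.252,.27]),("dow",[.5,.06,.29])):
    manip.move_to(p,down(0)); 
    pos,rot=manip.get_position(),manip.get_ee_rot()
    c=manip.camera("wrist"); c["T"]=wristT(pos,rot,c["mount"]); d[n]=c
    cv2.imwrite(f"pics/w_{n}.png",c["image"][:,:,::-1])
    print(n,pos,manip.get_time())
pickle.dump(d,open("d1.pkl","wb"))
E
```

```text
slv [ 0.5622933  -0.25130062  0.26998065] 3.4583
dow [0.5004986  0.0594212  0.29007895] 4.7167
```

View pics/w_slv.png

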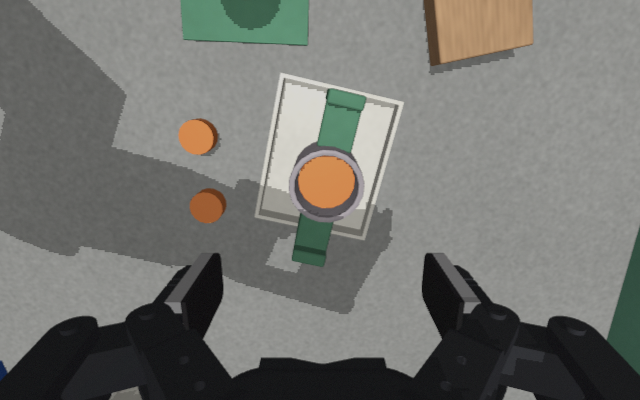

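View pics/w_dow.png

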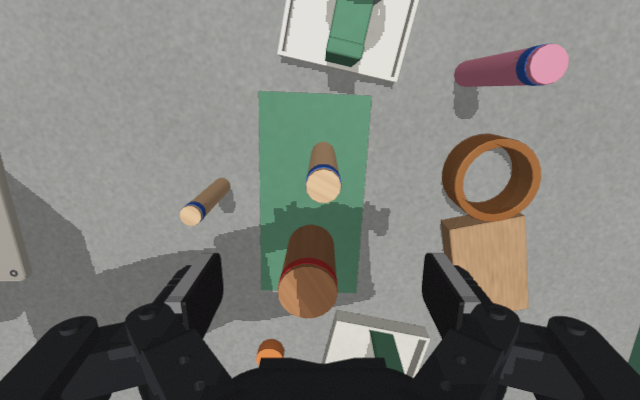

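```bash
python3 - <<'E'
from h import *
import pickle
d=pickle.load(open("d1.pkl","rb"))
c=d["dow"]; img=c["image"]
m,b=blobs(img,(8,40,170),(25,170,255),100)
print([x for x in b if 290<x[0][0]<360 and x[0][1]<240])
c2=d["slv"]; h=cv2.cvtColor(c2["image"],cv2.COLOR_RGB2HSV)
for u in range(284,370,2): print(u,h[184,u].tolist(),end=" ")
print()
for v in range(142,226,2): print(v,h[v,326].tolist(),end=" ")
s=np.hstack([cv2.resize(img[130:240,270:380],None,fx=3.6,fy=3.6,interpolation=0),cv2.resize(c2["image"][130:240,270:380],None,fx=3.6,fy=3.6,interpolation=0)])
cv2.imwrite("pics/wz.png",s[:,:,::-1])
E
```

```text
[([323.1, 185.8], [306, 169, 35, 34, 901])]
284 [24, 12, 211] 286 [25, 13, 212] 288 [23, 12, 198] 290 [155, 9, 162] 292 [159, 11, 166] 294 [159, 14, 131] 296 [158, 15, 70] 298 [9, 134, 145] 300 [13, 157, 210] 302 [14, 158, 210] 304 [13, 157, 210] 306 [13, 158, 210] 308 [14, 158, 210] 310 [13, 157, 210] 312 [13, 158, 210] 314 [14, 158, 210] 316 [14, 158, 210] 318 [14, 158, 210] 320 [14, 157, 211] 322 [13, 157, 210] 324 [13, 157, 210] 326 [14, 158, 210] 328 [14, 158, 210] 330 [14, 159, 210] 332 [14, 158, 210] 334 [13, 158, 210] 336 [13, 158, 210] 338 [13, 159, 210] 340 [13, 158, 210] 342 [13, 159, 210] 344 [13, 157, 211] 346 [13, 158, 210] 348 [13, 159, 210] 350 [13, 158, 210] 352 [14, 159, 210] 354 [10, 137, 140] 356 [150, 7, 72] 358 [150, 10, 103] 360 [159, 11, 165] 362 [160, 9, 163] 364 [15, 11, 190] 366 [24, 12, 213] 368 [27, 12, 213] 
142 [72, 90, 136] 144 [73, 88, 134] 146 [75, 16, 98] 148 [156, 14, 90] 150 [155, 10, 159] 152 [155, 9, 174] 154 [160, 10, 159] 156 [11, 147, 158] 158 [14, 154, 210] 160 [14, 154, 210] 162 [14, 155, 211] 164 [14, 154, 210] 166 [14, 155, 210] 168 [14, 155, 210] 170 [14, 155, 210] 172 [14, 154, 210] 174 [14, 156, 211] 176 [14, 157, 210] 178 [13, 157, 210] 180 [13, 158, 210] 182 [13, 157, 210] 184 [14, 158, 210] 186 [13, 157, 210] 188 [13, 157, 211] 190 [13, 159, 210] 192 [13, 159, 210] 194 [13, 158, 210] 196 [14, 159, 210] 198 [13, 159, 210] 200 [13, 159, 210] 202 [13, 159, 210] 204 [13, 159, 210] 206 [13, 160, 210] 208 [5, 63, 117] 210 [156, 14, 91] 212 [150, 11, 91] 214 [158, 11, 93] 216 [162, 16, 80] 218 [155, 13, 121] 220 [156, 11, 118] 222 [72, 44, 98] 224 [72, 93, 93]
```

View pics/wz.png

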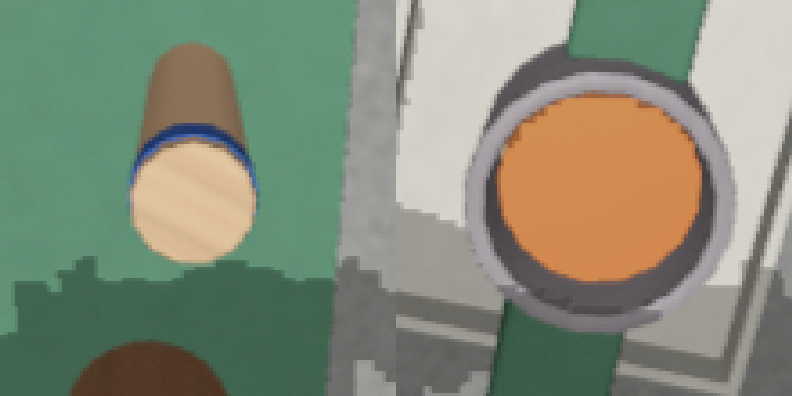

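```bash
python3 - <<'E'
from h import *
import pickle
d=pickle.load(open("d1.pkl","rb"));t=pickle.load(open("d0.pkl","rb"))
P=onz(d["dow"],(323.1,185.8),.154,d["dow"]["T"]);S=onz(d["slv"],(326.8,186),.125,d["slv"]["T"])
print("dowel",P,"sleeve",S, "scale 49? r px", 37.4*np.linalg.norm(d["slv"]["T"][:3,3]-S)/341)
for n in("top","side"):
    print(n,proj(t[n],P),proj(t[n],S))
E
```

```text
dowel [0.5009711  0.06112095 0.154     ] sleeve [ 0.56572627 -0.25219994  0.125     ] scale 49? r px 0.030259317605716148
top [293.19868236 205.17284618] [430.81349621 181.26251468]
side [294.97404444 161.51389338] [376.33910152 258.52133479]
```

```bash
python3 - <<'E'
from h import *
from rig import manip
o=down(0)
manip.move_to([.5007,.0608,.20],o)
manip.servo_line([.5007,.0608,.122],o,rate=.08)
print(manip.get_position(),manip.get_contact_force())
manip.command_gripper(0.02,80)
manip.hold(.2)
print("w",manip.get_width(),manip.get_position(),manip.get_contact_force(),manip.get_torque())
manip.servo_line([.5007,.0608,.28],o,rate=.12)
print("w",manip.get_width(),manip.get_position(),manip.get_contact_force(),manip.get_time())
for n in("side","wrist"):
    c=manip.camera(n);cv2.imwrite(f"pics/{n}_lift.png",c["image"][:,:,::-1])
E
```

```text
[0.50109576 0.06083032 0.12241336] [ 0.26434736  0.27573364 -0.4793236 ]
w 0.02619253057967783 [0.50100199 0.06081673 0.12241012] [-0.63302835 -0.09877188  5.41559955] [-0.0149991   0.20352241  0.03435886]
w 0.026522480348045302 [0.50025207 0.06076127 0.27924553] [-0.44357767  0.01761054 -0.88330305] 8.5333
```

View pics/side_lift.png

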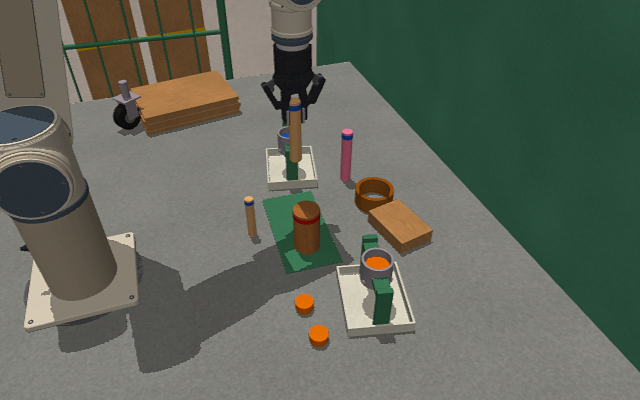

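View pics/wrist_lift.png

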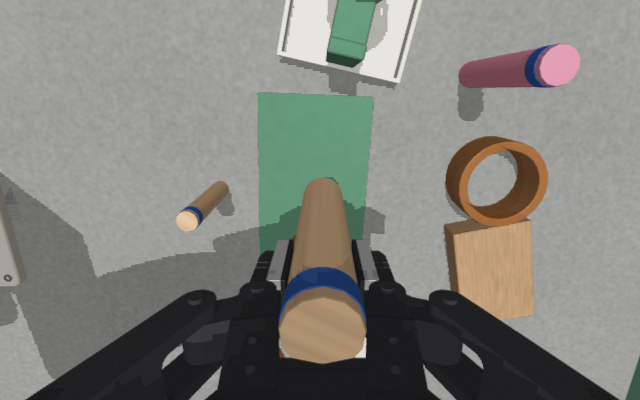

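```bash
python3 - <<'E'
from h import *
from rig import manip
T=wristT(manip.get_position(),manip.get_ee_rot(),manip.camera("wrist")["mount"])
p=manip.get_position();c=manip.camera("wrist")
f=p-[0,0,.1184]
for q in (f,f+[0,.014,0],f+[0,.014,.02],f+[.014,0,0],f+[-.014,0,0],f+[0,0,.15]): print(proj(c,q,T).round(1),end=" ")
s=manip.camera("side");
for q in (f,f+[0,0,.15]): print("side",proj(s,q))
E
```

```text
[323.  194.6] [323.1 176. ] [323.1 183.3] [342.1 194.6] [303.9 194.6] [324. 336.] side [294.70547774 159.15200477]
side [292.84543213 100.31431927]
```

```bash
python3 - <<'E'
from h import *
from rig import manip
o=down(0); X,Y=.5648,-.2523
manip.move_to([X,Y,.285],o)
pos,rot=manip.get_position(),manip.get_ee_rot()
w=manip.camera("wrist");cv2.imwrite("pics/w_pre.png",w["image"][:,:,::-1])
s=manip.camera("side");cv2.imwrite("pics/s_pre.png",s["image"][:,:,::-1])
T=wristT(pos,rot,w["mount"]);f=pos-[0,0,.1184]
print(pos,"foot px",proj(w,f,T),proj(s,f),"mouth",proj(w,[X,Y,.125],T),proj(s,[X,Y,.125]),manip.get_time())
E
```

```text
[ 0.56475769 -0.25118206  0.28488042] foot px [322.68907784 194.67434579] [377.43203303 242.67760128] mouth [322.62873744 181.60532857] [375.91184801 258.67244485] 10.1
```

View pics/w_pre.png

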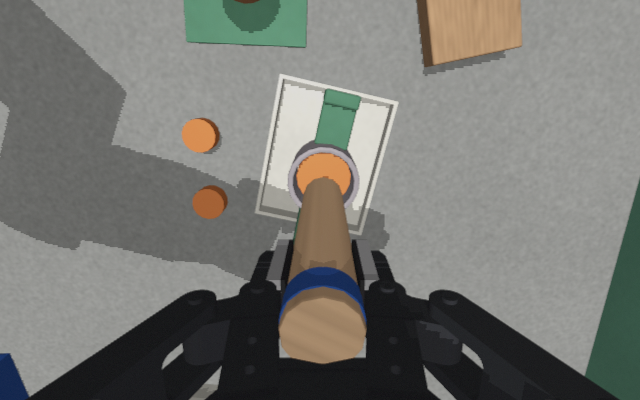

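View pics/s_pre.png

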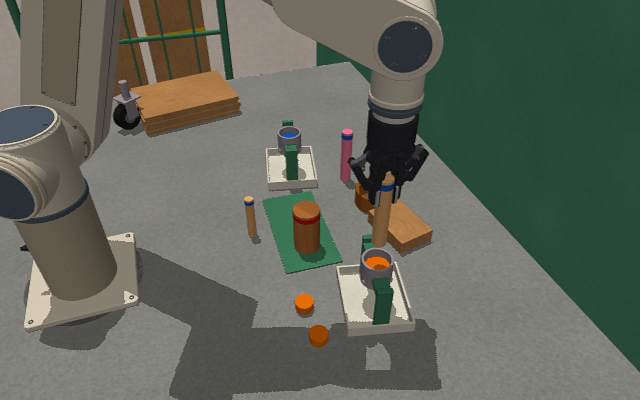

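```bash
python3 - <<'E'
from h import *
from rig import manip
o=down(0); X,Y=.5652,-.2532
manip.servo_line([X,Y,.232],o,rate=.08)
print(manip.get_position().round(4),manip.get_contact_force().round(2))
for z in np.arange(.226,.1805,-.005):
    manip.servo_line([X,Y,z],o,rate=.03)
    f=manip.get_contact_force(); print(manip.get_position().round(4),f.round(2),round(manip.get_width(),4))
    if abs(f[2])>45 or np.hypot(f[0],f[1])>15: print("STOP");break
print(manip.get_time())
for n in("side","wrist"):
    c=manip.camera(n);cv2.imwrite(f"pics/{n}_push.png",c["image"][:,:,::-1])
E
```

```text
[ 0.5654 -0.2534  0.2322] [-0.17 -0.11  0.39]
[ 0.5651 -0.2532  0.226 ] [ 0.04 -0.26 -0.37] 0.026
[ 0.5651 -0.2531  0.221 ] [-0.64  0.12  0.5 ] 0.0262
[ 0.5649 -0.253   0.2156] [-0.35  0.55 -0.56] 0.0264
[ 0.5651 -0.2531  0.2106] [-0.14  0.2  -0.61] 0.0264
[ 0.5651 -0.2532  0.2057] [-0.56 -0.29 -0.71] 0.0261
[ 0.5652 -0.2532  0.2008] [-1.01 -0.68 -0.09] 0.0262
[ 0.565  -0.2531  0.1955] [ 0.36 -0.13 -0.39] 0.0265
[ 0.565  -0.2531  0.1907] [-0.74  0.03  0.13] 0.0264
[ 0.565  -0.2531  0.1857] [-0.23  0.04 -0.86] 0.0263
[ 0.565  -0.2531  0.1807] [-0.7   0.4  -0.34] 0.0263
14.1167
```

View pics/side_push.png

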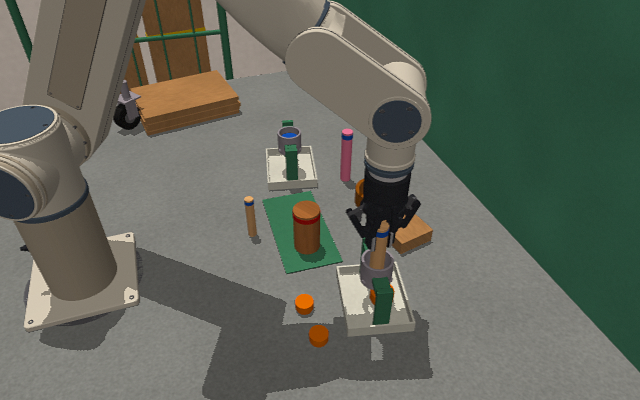

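View pics/wrist_push.png

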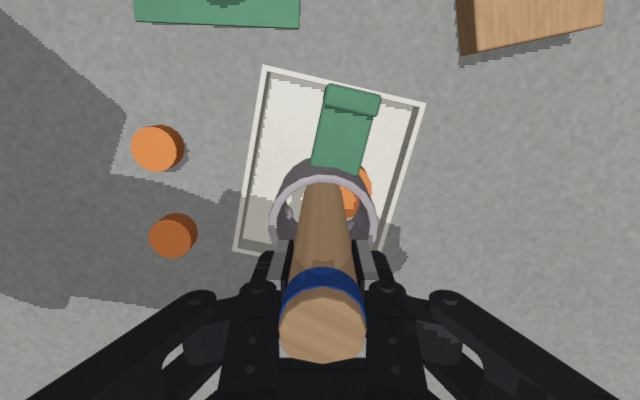

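```bash
python3 - <<'E'
from h import *
from rig import manip
o=down(0); X,Y=.5652,-.2532
manip.servo_line([X,Y,.285],o,rate=.12)
pos,rot=manip.get_position(),manip.get_ee_rot()
for n in("side","wrist","top"):
    c=manip.camera(n);cv2.imwrite(f"pics/{n}_ret.png",c["image"][:,:,::-1])
    if n=="side":cv2.imwrite(f"pics/side_retz.png",cv2.resize(c["image"][180:350,320:440],None,fx=3.5,fy=3.5,interpolation=2)[:,:,::-1])
print(manip.get_time(),manip.get_contact_force(),manip.get_width(),pos)
E
```

```text
15.3833 [-0.44609122  0.06049071 -0.51459897] 0.026600843218284438 [ 0.56472801 -0.25298343  0.28414244]
```

View pics/side_retz.png

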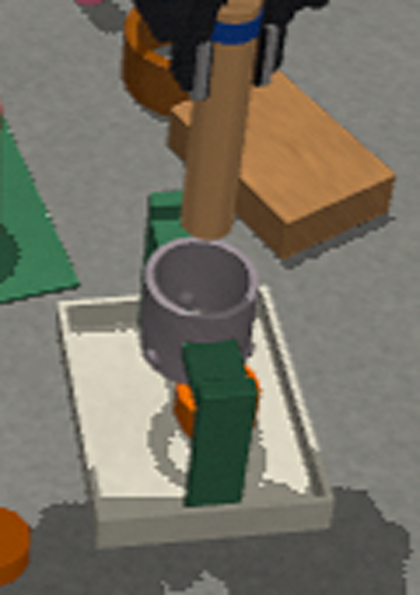

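View pics/wrist_ret.png

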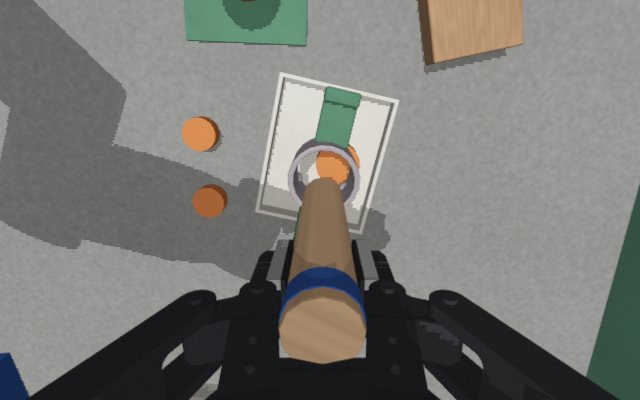

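```bash
python3 - <<'E'
from h import *
from rig import manip
im=cv2.imread("pics/wrist_ret.png")[:,:,::-1]
si=cv2.imread("pics/side_ret.png")[:,:,::-1]
print([b for b in blobs(im,(6,120,80),(16,255,255),60)[1] if 290<b[0][0]<400 and b[0][1]<230])
print([b for b in blobs(si,(6,200,80),(14,255,255),20)[1] if b[0][0]>340])
pos,rot=manip.get_position(),manip.get_ee_rot();w=manip.camera("wrist");T=wristT(pos,rot,w["mount"]);s=manip.camera("side")
for z in (.02,.035,.05,.065):
    p=onz(w,(338,163),z,T);print(z,p.round(3),proj(s,p).round(1), [proj(w,p+d,T).round(0) for d in ([.0245,0,0],[-.0245,0,0],[0,.0245,0])])
E
```

```text
[([353.7, 155.0], [348, 145, 11, 24, 87]), ([332.3, 166.5], [316, 151, 34, 34, 816])]
[([366.0, 204.7], [362, 198, 9, 14, 32]), ([372.6, 296.0], [370, 290, 6, 14, 52])]
0.02 [ 0.582 -0.26   0.02 ] [381.2 295. ] [array([359., 163.]), array([317., 163.]), array([338., 142.])]
0.035 [ 0.582 -0.257  0.035] [380.9 289.1] [array([360., 163.]), array([316., 163.]), array([338., 141.])]
0.05 [ 0.581 -0.253  0.05 ] [380.6 283.1] [array([361., 163.]), array([315., 163.]), array([338., 140.])]
0.065 [ 0.58  -0.25   0.065] [380.2 277.1] [array([362., 163.]), array([314., 163.]), array([338., 139.])]
```

```bash
python3 - <<'E'
import cv2
im=cv2.imread("pics/wrist_ret.png")
cv2.imwrite("pics/wrist_retz.png",cv2.resize(im[60:250,250:410],None,fx=3.1,fy=3.1,interpolation=2))
E
```

```text
(no output)
```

View pics/wrist_retz.png

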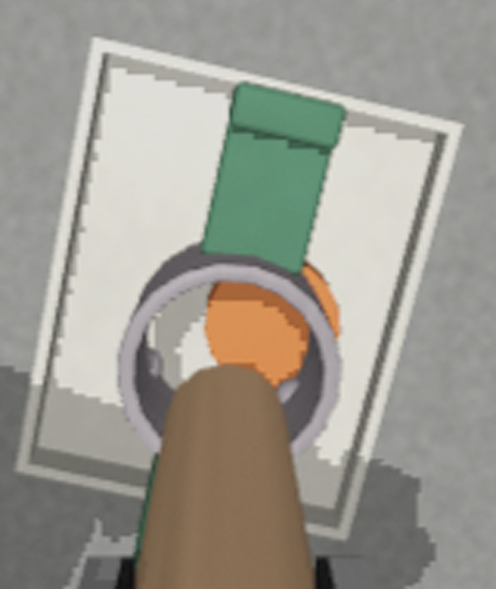

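```bash
python3 - <<'E'
from h import *
from rig import manip
o=down(0); X,Y=.5007,.0608
manip.move_to([X,Y,.28],o)
manip.servo_line([X,Y,.135],o,rate=.12)
manip.servo_line([X,Y,.1265],o,rate=.03); manip.hold(.15)
f0=manip.get_contact_force();print(manip.get_position(),f0)
for z in np.arange(.1255,.1185,-.0006):
    manip.servo_line([X,Y,z],o,rate=.01); f=manip.get_contact_force()
    print(manip.get_position().round(4),f.round(2))
    if f[2]>3.5: break
print(manip.get_time())
pos,rot=manip.get_position(),manip.get_ee_rot()
for n in("side","wrist"):
    c=manip.camera(n);cv2.imwrite(f"pics/{n}_pl.png",c["image"][:,:,::-1])
E
```

```text
[0.50077209 0.06081854 0.12654928] [ 0.78814446  0.70975959 -1.37270393]
[0.5007 0.0608 0.1255] [-0.19 -0.58 -0.83]
[0.5007 0.0608 0.1248] [ 0.14  0.64 -1.32]
[0.5007 0.0608 0.1243] [ 0.61  0.46 -1.2 ]
[0.5007 0.0608 0.1237] [-0.65  0.6  -0.68]
[0.5007 0.0608 0.1231] [-1.    0.04 -0.63]
[0.5007 0.0608 0.1225] [ 0.09 -0.11 -0.6 ]
[0.5008 0.0608 0.1224] [-1.59  0.03  5.41]
20.3917
```

View pics/side_pl.png

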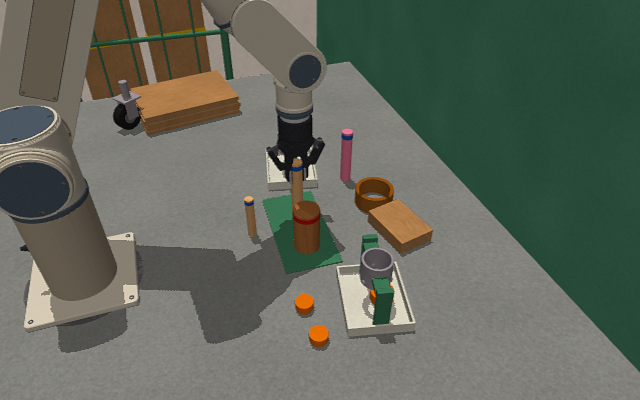

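Contact at the original height, no slip. Release and retract.

```bash
python3 - <<'E'
from h import *
from rig import manip
o=down(0); X,Y=.5007,.0608
manip.command_gripper(0.045); manip.command_gripper(0.085); manip.hold(.2)
print(manip.get_width(),manip.get_contact_force())
manip.servo_line([X,Y,.20],o,rate=.08)
manip.servo_line([X,Y,.29],o,rate=.15); manip.hold(.2)
pos,rot=manip.get_position(),manip.get_ee_rot()
w=manip.camera("wrist");T=wristT(pos,rot,w["mount"])
b=[x for x in blobs(w["image"],(8,40,170),(25,170,255),100)[1] if 290<x[0][0]<360 and x[0][1]<240]
print(b,[onz(w,x[0],.154,T).round(4) for x in b])
cv2.imwrite("pics/wrist_f.png",w["image"][:,:,::-1])
manip.move_to([.36,.25,.33],down(0))
for n in("top","side"):
    c=manip.camera(n);cv2.imwrite(f"pics/{n}_f.png",c["image"][:,:,::-1])
    print(n,[x for x in blobs(c["image"],(8,80,150),(20,170,255),15)[1] if 285<x[0][0]<300])
print(manip.get_time(),manip.get_contact_force())
E
```

```text
0.08523840996000608 [ 0.80686081 -0.36067785  0.02246571]
[([324.0, 187.8], [307, 171, 35, 34, 905])] [array([0.5009, 0.0612, 0.154 ])]
top [([293.6, 205.5], [288, 200, 12, 12, 95])]
side [([296.0, 161.5], [291, 158, 11, 8, 62])]
24.6667 [ 0.0456802  -0.46747439 -0.15540744]
```

View pics/side_f.png

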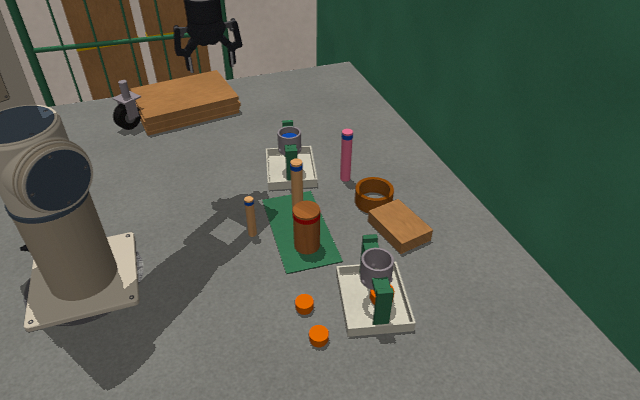

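View pics/top_f.png

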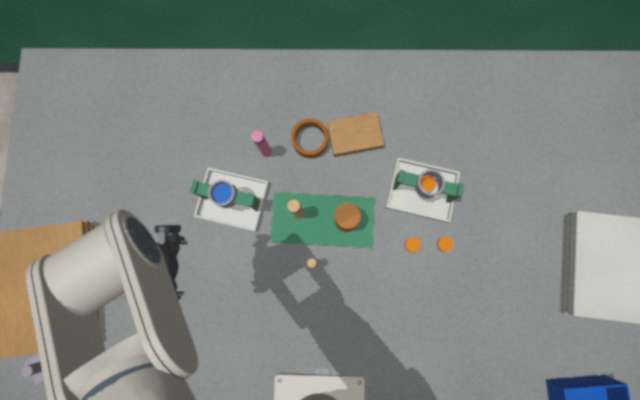

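The dowel stands at the same pixels as at the start: (293.6, 205.5) in the top view and (296, 161.5) in the side view. The plug is in the tray under the empty sleeve, at about (382, 294) in the side view. The blue plug is still in its sleeve at (222, 193) in the top view.

```bash
python3 - <<'E'
from rig import manip
manip.sign_off()
E
```

```text
the job is handed in; nothing more can be done
```

I pushed the orange plug out of its sleeve into the tray with the thin dowel, stood the dowel back on the green mat, let go and moved the arm clear. The job was handed in at about 24.7 s of robot time.

- **Dowel:** it stands upright, within about 0.1 mm of where the wrist camera first measured it. The top and side views show it at the same pixels as at the start. It did not slip during the push: its foot touched the mat at the height where I had picked it up.
- **Orange plug:** the sleeve is empty and the plug lies in the tray, a little to one side, with its height estimated at 20–35 mm. I could not see its exact attitude, because a post and the sleeve hide part of it.
- **Blue plug and look-alikes:** none of them moved.
- **Disagreement:** I read the force only at pauses every 5 mm, and it was always near zero, so the 5–15 N push was never measured. That the plug came out rests on the pictures alone.

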